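# Fit the bush and hold the spread circlip at the axle's groove

## Robot

A 7-joint arm with a two-finger parallel gripper is mounted at the origin on the work surface. World frame = base frame: x ahead of the robot, y to its left, z up, the work surface at z = 0. Lengths are in m, angles in rad, forces in N, time in s.
With the tool pointing down it reaches from about 0.4 to 0.875 m from the base axis. Payload 19.3 kg.
Tool frame: the origin (TCP) lies at the very end of the fingers, on their centre line; the grasp point (between the pads) lies bot.tcp_to_grasp behind it (bot.tcp_to_grasp is the distance from the TCP to the grasp point, in m); z points along the fingers, y is the direction in which the jaws open and shut (so a half turn about z gives the same grasp; the last joint's range is limited). The gripper opens to 85 mm and grips with 20 to 120 N. Pads are 22 mm wide; open, the fingers measure 114 mm over their backs; the gripper's body (76 mm by 85 mm) begins 54 mm behind the grasp point. The pads swing forward as they close: fully open they stand 13 mm farther back than shut.
Start: joints at [1.161, 0.521, -0.036, 1.599, 0.021, 1.021, -0.113], TCP at [0.208, -0.589, 0.231] pointing down, gripper open.
Joint ranges: [-2.91, 2.91], [-0.3, 2.13], [-1.5, 1.42], [0.17, 2.43], [-1.26, 4.41], [0.16, 1.93], [-2.52, 2.52]. Speed limits (rad/s): [1.89, 1.89, 2.39, 2.39, 3.01, 3.01, 3.01].

## Interface

Orientations are given as [roll, pitch, yaw] about the fixed x, y, z axes, in that order (R = Rz(yaw) Ry(pitch) Rx(roll)).
In Python, from workcell import bot gives the robot as it stands.
- The arm moves only by the tool servo_tool, never from a script. Its argument "targets" is a list of rows, each a list of 2 entries, a list of its own where there are three numbers: the shift along the tool's x, y, z in units of 0.05 m (1.0 is 0.05 m), then the turn about the tool's z in units of 5 degrees (1.0 is 5 degrees). A call has 1 to 12 rows; each row shifts and turns the commanded pose from where the row before left it, along the tool's axes as they then stand; what a row does not reach is not made up. A row lasts 1/8 s, in which the tool goes at most 62.5 mm and 10.7 degrees, less where a joint would pass 70% of its speed; a pose out of reach is approached as far as the arm can. A call with a number of a shift or a turn outside -1 to 1 is refused whole. A call with a gripper value outside its range is refused whole. "gripper" is the opening, from -1 (shut) to 1 (fully open), so that 0 is half open, set as the call begins (left out, the last holds). The fingers move at their own pace and stop on an object; "newtons" is the grip in N (left out, the last holds). Time passes only in rows, so rows that do not move let the fingers close. It gives the time, the measured TCP pose, the force and the opening at its end, in the units of the state.
- bot.observe(): the state, without advancing time (a new reading comes with each control period).
- bot.grab_frame(name): name is "scene" or "top"; returns the picture (420x560x3 uint8, blue, green, red); there is no depth.
- bot.get_calibration(name): a dict with "fx", "fy", "cx", "cy" (pixels), "pose" (4x4, takes a point from camera to world coordinates). Camera axes: x right, y up, looking along -z (the intrinsics and any distortion apply to the point x, -y, -z); pixel columns grow to the right and rows downward; lengths in m; the calibration is good to about 2 mm. A picture is of the moment at which its call begins. get_calibration takes no time and is no camera call.
- bot.job_done(): hands the job in, once; it reports no verdict.
The state is a dict: "clock": time; "qpos": joint angles; "qd": joint speeds; "joint_efforts": joint torques, N m; "position": TCP position; "tool_rot": TCP orientation; "force": force on the tool from outside, world axes, zero at the start; "moment": the same for the moment, N m; "grip_width": finger opening in m.
Only numpy, scipy, OpenCV 4.12 (cv2) and the standard library are available. Lean on these libraries where they do the work, as an engineer would, in place of code of your own. Each camera call takes 0.05 s, during which the arm holds its last target.

## Task

Slip the flanged bush, flange underneath, over the upright axle stub so that the flange sits fully down in the round pocket of the housing, and let go of it. Then pick up the circlip pliers by the handles with the circlip on their tips, squeeze the handles right home so the circlip is spread, lower it level over the end of the axle to the groove just above the bush, and finish while still holding the pliers squeezed with the circlip at the groove and not pressed against the bush or the axle. Leave everything else on the bench where it lies.

Things in the scene. Friction and masses are not known exactly. Their poses are not given: they have to be found in the camera images.
- bush_centre (a point): flanged bush, bare metal, lying loose on the bench on its flange (flange already underneath): flange 54 mm across and 8 mm thick, above it a round hub 40 mm across and 22 mm tall, 30 mm tall in all, with a 25 mm through bore; 0.14 kg. The point is on its axis half-way up (15 mm above its underside); z runs along the axis away from the flange.
- bush_foot (a point): the centre of the bush's underside (flange face)
- pocket (a point): centre of the floor of the round pocket in the grey bearing housing, where the bush's underside comes to rest, 22 mm above the bench. The housing is a fixed block 110 x 110 mm and 27 mm high; the pocket is 59 mm across and 5 mm deep; the 22 mm steel axle stub stands upright in its middle (1.5 mm clearance all round in the bush's bore). z is up.
- groove (a point): centre of the axle's groove, on the axle's axis, 57 mm above the bench: the groove is 10 mm wide and 18 mm across (52 to 62 mm above the bench), so its lower edge is level with the top of the seated bush
- axle_end (a point): the top end of the axle stub, 79 mm above the bench, on its axis; the last 5 mm taper from 22 mm to 15 mm across
- pliers_grip (a point): where to grip the circlip pliers (0.22 kg), which lie level on a wooden rest block: midway between the two black handles, 50 mm behind the pivot, half-way up the 16 mm tall handles, 28 mm above the bench. x points along the pliers to the jaws, y across the handles (fingers close along y), z up. At rest the handles are about 48 mm apart over their outer faces here, squeezed home 30 mm.
- pliers_pivot (a point): underside of the pliers at the pivot, axes as for the grip point. Handles reach from 32 to 102 mm behind it, at rest splaying wider to the rear. The H-shaped rest, 20 mm high, carries the pliers from 26 mm behind the pivot to 42 mm ahead and again 84 to 102 mm behind; between, under the grip point, it is only a spine 14 mm wide, so fingers can go below the handles there
- circlip (a point): centre of the steel circlip, loaded on the jaw tips and unable to fall off: 120 mm ahead of the grip point along x and 12.5 mm below it, axes alike. 3 mm thick (the point is half-way through), about 38 mm across. At rest its bore is too narrow for the axle; fully spread it is 30 mm: 4 mm clear of the axle all round. Lifted, it sags 2 to 5 mm; touching down on the bush top gives its height (the grip yields about 2 mm).
- pliers_left (a joint): angle of the left handle: 0 at rest (circlip closed), about 0.18 squeezed home on a built-in stop (circlip fully spread, handles parallel); the right handle mirrors it. A spring opens them: about 8 N on each handle holds them home. As they are squeezed the pliers creep about 3 mm forward (their x) in the fingers.
- sleeve_centre (a point): plain sleeve without flange, 40 mm across, 30 mm tall, 25 mm bore, standing loose; not needed, to be left alone. The point is half-way up.
- screwdriver_grip (a point): loose screwdriver, to be left alone
- wrench_grip (a point): loose wrench, to be left alone
- grease: grease can, 66 mm across and 100 mm tall, standing loose, to be left alone; origin under its centre
- washer: loose thick washer, 44 mm across and 6 mm thick, to be left alone
- bolt: loose hex bolt lying on the bench, about 58 mm long, to be left alone
Things that resemble listed ones, but are neither listed nor needed, are in the scene too. What is shaped like the part that bears bush_centre but purple or turquoise is not meant.

How it is judged:
On the way:
1. the flanged bush sits flange down, fully home in the pocket, and is let go (horizontal distance between bush_foot and pocket below 0.0035 m and z of bush_foot in the frame of pocket between -0.002 and 0.002 m and angle between bush_centre's own z axis and vertical below 0.08 rad and contact force between the fingers and bush below 0.1 N), for 0.2 s.
At the end, for the whole second after the job is handed in: Bush flange down in the pocket (3.5 mm sideways, 2 mm in height, 0.08 rad). Fingers still grip the pliers (over 4 N), squeezed past 0.155 rad, still, level within 0.12 rad, circlip within 5 mm sideways and 3.7 mm in height of the groove, pressing under 5 N on bush and axle (horizontal distance between bush_foot and pocket below 0.0035 m and z of bush_foot in the frame of pocket between -0.002 and 0.002 m and angle between bush_centre's own z axis and vertical below 0.08 rad and value of joint pliers_left above 0.155 rad and horizontal distance between circlip and groove below 0.005 m and z of circlip in the frame of groove between -0.0037 and 0.0037 m and angle between circlip's own z axis and vertical below 0.12 rad and contact force between the fingers and pliers above 4 N and contact force between pliers and bush below 5 N and contact force between pliers and stub below 5 N and linear speed of pliers below 0.03 m/s); the arm keeps its last pose, push and grip.
It fails at once if a bystander (sleeve, screwdriver, wrench, grease can, washer or bolt) is shifted by more than 20 mm (distance of any of sleeve_centre, screwdriver_grip, wrench_grip, grease, washer, bolt from where it was at the start of the episode above 0.02 m).
It also fails if it takes over 62 s, if anything falls off the work surface, if the arm or the gripper's body presses on something with over 40 N, if the wrist force passes 120 N, or if a joint passes its speed limit or range.

## Working session

There is one attempt and no reset: what is moved stays moved. The work goes in short steps, Python scripts to look and compute and a tool call to move; the robot and the scene stay as the last step left them, time stands still between calls to the robot, and variables do not carry over. Pictures are saved under pics/ and viewed, and the job is handed in when it is done.

Besides the shell and the picture viewer there is one more tool, called after "Emit:" in YAML: its name, and indented under it one key for each argument. servo_tool: Moves the arm, as the interface text tells. Its arguments: {"type":"object","properties":{"targets":{"type":"array","items":{"type":"array"}},"gripper":{"type":"number"},"newtons":{"type":"number"}},"required":["targets"]}

```bash
mkdir -p pics; ls; python3 - <<'E'
from workcell import bot
import cv2
s=bot.observe()
for k,v in s.items(): print(k,v)
print(bot.tcp_to_grasp)
for n in("scene","top"):
    f=bot.grab_frame(n); cv2.imwrite(f"pics/{n}0.png",f); c=bot.get_calibration(n); print(n,c)
E
```

```text
pics
clock 0.0
qpos [ 1.16082832  0.52204182 -0.03631052  1.60001114  0.02124507  1.02109214
 -0.11279845]
qd [ 5.06760441e-04 -1.67866709e-04  2.50959522e-04  1.52434976e-05
 -1.33265925e-04  3.47341615e-04 -1.60995868e-03]
joint_efforts [-2.11150007e-03 -9.27106762e+01  1.98023379e+00 -3.69931769e+01
  1.79767970e-02  8.15098087e-03  3.36786240e-05]
position [ 0.20812283 -0.58896878  0.23070748]
tool_rot [-3.14043310e+00  1.29948145e-04  3.39768652e-01]
force [1.18732117 0.0336868  0.03859403]
moment [-0.03628559  0.0347261  -0.03254572]
grip_width 0.08560352221926416
0.0187
scene {'fx': 516.555695221563, 'fy': 516.555695221563, 'cx': 272.88607709676285, 'cy': 207.52388629013043, 'pose': array([[ 0.73856153, -0.4056227 ,  0.53851378,  1.27151142],
       [ 0.67413715,  0.43469904, -0.59713972, -0.80242505],
       [ 0.008122  ,  0.80405657,  0.59449732,  0.87625538],
       [ 0.        ,  0.        ,  0.        ,  1.        ]])}
top {'fx': 404.53237256232666, 'fy': 404.53237256232666, 'cx': 279.40732374154015, 'cy': 215.054855411163, 'pose': array([[ 0.02229823,  0.98723335, -0.15771208,  0.41061009],
       [-0.99922149,  0.02714269,  0.02863003,  0.00638534],
       [ 0.03254525,  0.1569509 ,  0.98707002,  0.98736319],
       [ 0.        ,  0.        ,  0.        ,  1.        ]])}
```

View pics/scene0.png

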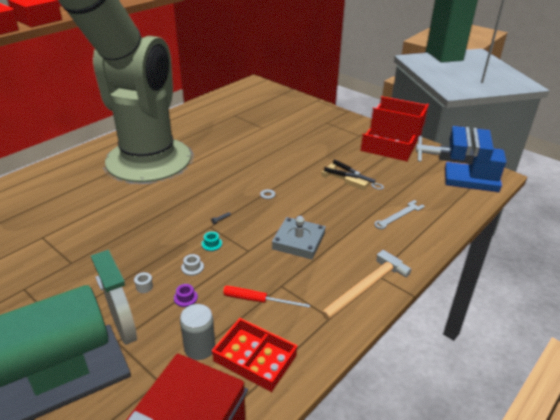

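View pics/top0.png

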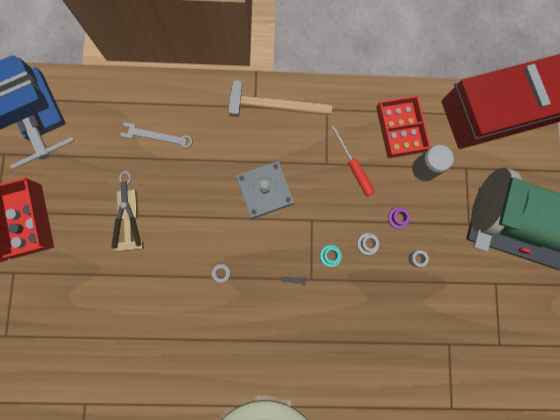

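```bash
cat > h.py <<'E'
import numpy as np, cv2
from workcell import bot
def cal(n):
    c=bot.get_calibration(n); K=np.array([[c["fx"],0,c["cx"]],[0,c["fy"],c["cy"]],[0,0,1]]); return c,K,c["pose"]
def proj(n,p):
    c,K,T=cal(n); q=T[:3,:3].T@(np.asarray(p,float)-T[:3,3]); q=q*[1,-1,-1]; u=K@q; return u[:2]/u[2]
def ray(n,uv,z):
    c,K,T=cal(n); d=np.linalg.inv(K)@[uv[0],uv[1],1]; d=T[:3,:3]@(d*[1,-1,-1]); o=T[:3,3]; return o+d*(z-o[2])/d[2]
E
python3 - <<'E'
from h import *
print({k:v for k,v in bot.get_calibration("top").items() if k not in("pose",)})
for n in("scene","top"):
    print(n,proj(n,[0,0,0]),proj(n,[.208,-.589,.231]))
print(ray("top",(368,244),.03),ray("scene",(192,263),.03))
print(ray("top",(264.5,184.5),.079),ray("scene",(300,219),.079))
def up(n,out,x0,x1,y0,y1,s):
    f=cv2.imread(f"pics/{n}0.png")[y0:y1,x0:x1]; cv2.imwrite(out,cv2.resize(f,None,fx=s,fy=s,interpolation=cv2.INTER_CUBIC))
up("top","pics/c1.png",300,440,190,280,5)
up("top","pics/c2.png",225,305,150,225,8)
up("top","pics/c3.png",95,160,165,260,6)
up("scene","pics/c4.png",120,240,210,310,6)
up("scene","pics/c5.png",260,400,150,265,5)
E
```

```text
{'fx': 404.53237256232666, 'fy': 404.53237256232666, 'cx': 279.40732374154015, 'cy': 215.054855411163}
scene [148.63506893 158.46620642] [-35.41439774 204.9795256 ]
top [263.88898377 464.21823037] [592.22306589 400.21369201]
[ 0.49943014 -0.23450926  0.03      ] [ 0.51398647 -0.25048046  0.03      ]
[0.625936   0.01591367 0.079     ] [0.6321597  0.00907449 0.079     ]
```

View pics/c1.png

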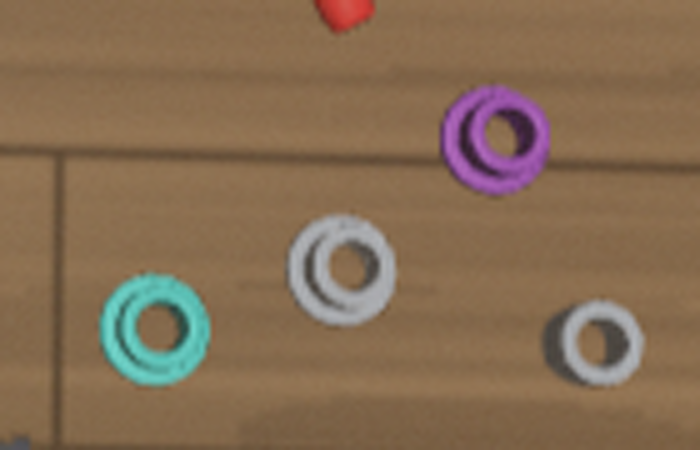

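View pics/c2.png

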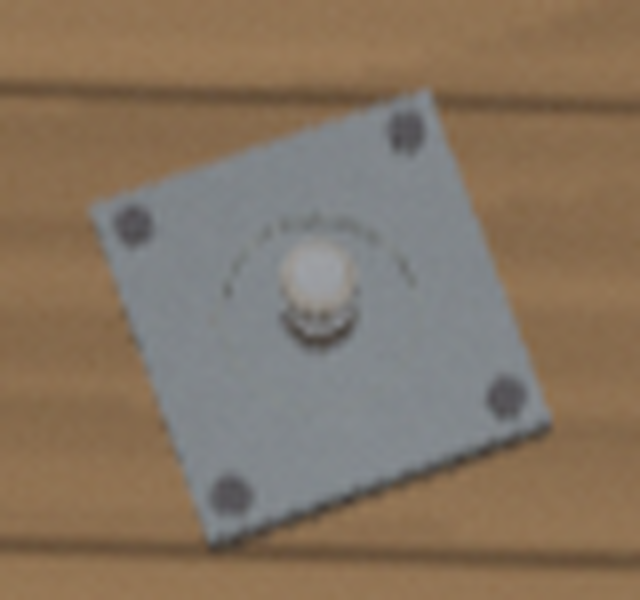

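View pics/c3.png

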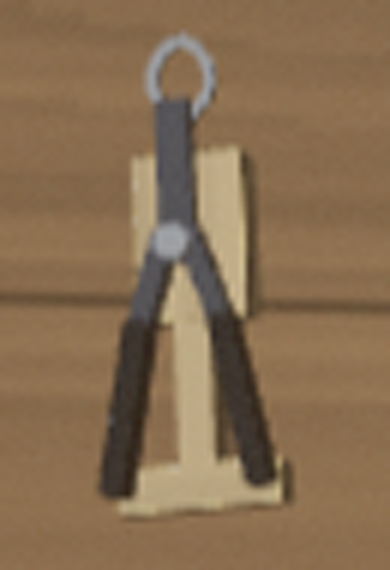

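View pics/c4.png

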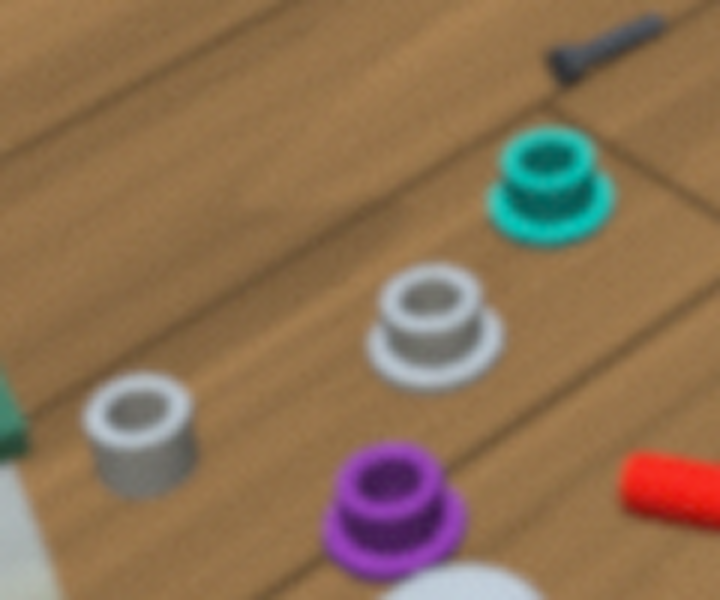

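View pics/c5.png

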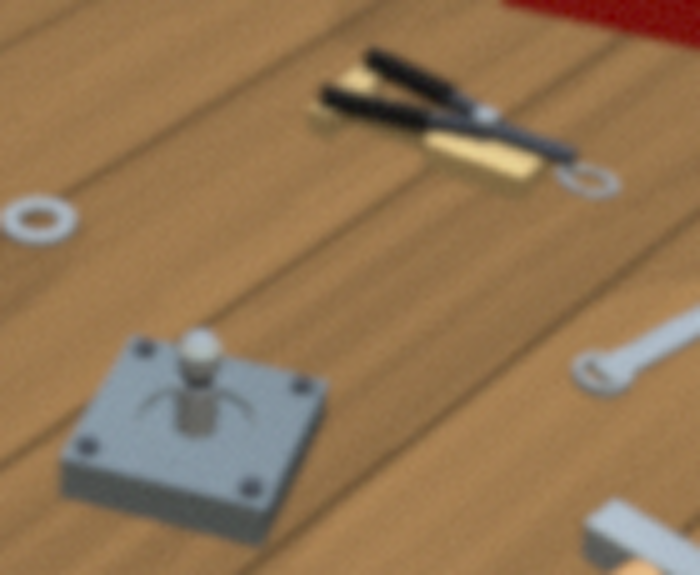

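```bash
cat >> h.py <<'E'
def circ(c,r,n=60):
    a=np.linspace(0,2*np.pi,n,endpoint=False); return [np.array([c[0]+r*np.cos(t),c[1]+r*np.sin(t),c[2]]) for t in a]
def overlay(src,n,rings,box,s,out):
    x0,x1,y0,y1=box
    f=cv2.imread(src)[y0:y1,x0:x1]; f=cv2.resize(f,None,fx=s,fy=s,interpolation=cv2.INTER_CUBIC)
    for pts,col in rings:
        q=np.array([(proj(n,p)+.5-[x0,y0])*s for p in pts]); cv2.polylines(f,[np.round(q).astype(int)],True,col,1)
    cv2.imwrite(out,f)
def hull(n,rings):
    p=np.array([proj(n,x) for r in rings for x in r],np.float32); return cv2.convexHull(p)[:,0]
def fit(img,n,mk,p0,seg):
    """silhouette fit: mk(p)->rings, seg mask"""
    from scipy.optimize import minimize
    S=8
    x,y=proj(n,[p0[0],p0[1],.02]).astype(int); b=30
    m=seg[y-b:y+b,x-b:x+b].astype(np.float32); M=cv2.resize(m,None,fx=S,fy=S,interpolation=cv2.INTER_LINEAR)
    def cost(p):
        h=(hull(n,mk(p))+.5-[x-b,y-b])*S
        r=np.zeros(M.shape,np.float32); cv2.fillPoly(r,[np.round(h*16).astype(np.int32)],1,shift=4); return np.abs(r-M).mean()
    o=minimize(cost,p0,method="Nelder-Mead",options=dict(initial_simplex=[p0,[p0[0]+.006,p0[1]],[p0[0],p0[1]+.006]],xatol=1e-4)); return o.x,o.fun
E
python3 - <<'E'
from h import *
mb=lambda p:[circ([*p,0],.027),circ([*p,.008],.027),circ([*p,.03],.02)]
for n in("top","scene"):
    f=cv2.imread(f"pics/{n}0.png"); hsv=cv2.cvtColor(f,cv2.COLOR_BGR2HSV)
    seg=(hsv[...,1]<75)
    seg=cv2.morphologyEx(seg.astype(np.uint8),cv2.MORPH_CLOSE,np.ones((3,3)))
    # fill holes
    cs,_=cv2.findContours(seg,cv2.RETR_EXTERNAL,cv2.CHAIN_APPROX_NONE); keep=np.zeros_like(seg)
    c0=proj(n,[.503,-.24,.015])
    for c in cs:
        if cv2.pointPolygonTest(c,tuple(map(float,c0)),False)>=0: cv2.drawContours(keep,[c],-1,1,-1); print(cv2.contourArea(c))
    p,e=fit(f,n,mb,np.array([.503,-.24]),keep); print(n,p,e)
    r=mb(p); u,v=c0.astype(int)
    overlay(f"pics/{n}0.png",n,[(r[0],(0,0,255)),(r[1],(0,255,255)),(r[2],(0,255,0))],(u-25,u+25,v-25,v+25),8,f"pics/ov_{n}.png")
E
python3 -c "
import cv2,numpy as np
cv2.imwrite('pics/ov.png',np.hstack([cv2.imread('pics/ov_top.png'),cv2.imread('pics/ov_scene.png')]))"
```

```text
366.0Traceback (most recent call last):
  File "<stdin>", line 12, in <module>
  File "h.py", line 28, in fit
    o=minimize(cost,p0,method="Nelder-Mead",options=dict(initial_simplex=[p0,[p0[0]+.006,p0[1]],[p0[0],p0[1]+.006]],xatol=1e-4)); return o.x,o.fun
    res = _minimize_neldermead(fun, x0, args, callback, bounds=bounds,
                               **options)
    fxcc = func(xcc)
    fx = function(np.copy(x), *(wrapper_args + args))
  File "h.py", line 26, in cost
    h=(hull(n,mk(p))+.5-[x-b,y-b])*S
       ~~~~^^^^^^^^^
  File "h.py", line 18, in hull
    p=np.array([proj(n,x) for r in rings for x in r],np.float32); return cv2.convexHull(p)[:,0]
                ~~~~^^^^^
  File "h.py", line 6, in proj
    c,K,T=cal(n); q=T[:3,:3].T@(np.asarray(p,float)-T[:3,3]); q=q*[1,-1,-1]; u=K@q; return u[:2]/u[2]
          ~~~^^^
  File "h.py", line 4, in cal
    c=bot.get_calibration(n); K=np.array([[c["fx"],0,c["cx"]],[0,c["fy"],c["cy"]],[0,0,1]]); return c,K,c["pose"]
ValueError: time passes only in moves, steps and waits
[ WARN:0@0.020] global loadsave.cpp:275 findDecoder imread_('pics/ov_top.png'): can't open/read file: check file path/integrity
[ WARN:0@0.020] global loadsave.cpp:275 findDecoder imread_('pics/ov_scene.png'): can't open/read file: check file path/integrity
Traceback (most recent call last):
cv2.error: OpenCV(4.12.0) :-1: error: (-5:Bad argument) in function 'imwrite'
> Overload resolution failed:
>  - img data type = object is not supported
>  - Expected Ptr<cv::UMat> for argument 'img'
```

```bash
sed -i 's/^def cal(n):/import functools\n@functools.lru_cache\ndef cal(n):/' h.py
cat > m1.py <<'E'
from h import *
mb=lambda p:[circ([*p,0],.027),circ([*p,.008],.027),circ([*p,.03],.02)]
ims=[]
for n in("top","scene"):
    f=cv2.imread(f"pics/{n}0.png"); hsv=cv2.cvtColor(f,cv2.COLOR_BGR2HSV)
    seg=(hsv[...,1]<75)
    seg=cv2.morphologyEx(seg.astype(np.uint8),cv2.MORPH_CLOSE,np.ones((3,3)))
    cs,_=cv2.findContours(seg,cv2.RETR_EXTERNAL,cv2.CHAIN_APPROX_NONE); keep=np.zeros_like(seg)
    c0=proj(n,[.503,-.24,.015])
    for c in cs:
        if cv2.pointPolygonTest(c,tuple(map(float,c0)),False)>=0: cv2.drawContours(keep,[c],-1,1,-1)
    p,e=fit(f,n,mb,np.array([.503,-.24]),keep); print(n,p,e)
    r=mb(p); u,v=c0.astype(int)
    overlay(f"pics/{n}0.png",n,[(r[0],(0,0,255)),(r[1],(0,255,255)),(r[2],(0,255,0))],(u-25,u+25,v-25,v+25),8,f"pics/ov_{n}.png")
    ims.append(cv2.imread(f"pics/ov_{n}.png"))
cv2.imwrite('pics/ov.png',np.hstack(ims))
E
python3 m1.py
```

```text
top [ 0.5031156  -0.24016742] 0.006666903849691153
scene [ 0.50031457 -0.24141556] 0.007444288581609726
```

View pics/ov.png

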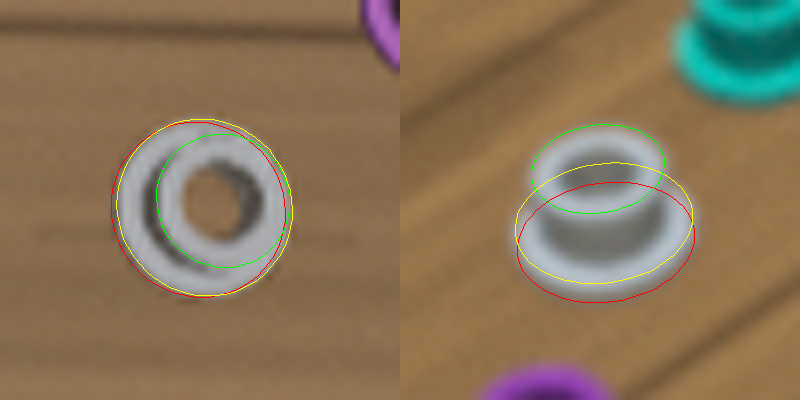

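```bash
cat > m2.py <<'E'
from h import *
from scipy.optimize import minimize
R=lambda a:np.array([[np.cos(a),-np.sin(a)],[np.sin(a),np.cos(a)]])
def sq(p,z,h=.055): return [np.array([*(np.array(p[:2])+R(p[2])@np.array(s)*h),z]) for s in((1,1),(1,-1),(-1,-1),(-1,1))]
ims=[];S=6;b=42
for n in("top","scene"):
    f=cv2.imread(f"pics/{n}0.png"); hsv=cv2.cvtColor(f,cv2.COLOR_BGR2HSV)
    seg=((hsv[...,1]<85)|(hsv[...,0]>60)).astype(np.uint8)
    p0=np.array([.627,.0125,.3])
    x,y=proj(n,[*p0[:2],.015]).astype(int)
    cs,_=cv2.findContours(seg,cv2.RETR_EXTERNAL,cv2.CHAIN_APPROX_NONE); keep=np.zeros_like(seg)
    for c in cs:
        if cv2.pointPolygonTest(c,(float(x),float(y)),False)>=0: cv2.drawContours(keep,[c],-1,1,-1)
    M=cv2.resize(keep[y-b:y+b,x-b:x+b].astype(np.float32),None,fx=S,fy=S)
    def cost(p):
        h=(hull(n,[sq(p,0),sq(p,.027)])+.5-[x-b,y-b])*S
        g=np.zeros(M.shape,np.float32); cv2.fillPoly(g,[np.round(h*16).astype(np.int32)],1,shift=4)
        # axle
        h=(hull(n,[circ([*p[:2],.022],.011),circ([*p[:2],.074],.011),circ([*p[:2],.079],.0075)])+.5-[x-b,y-b])*S
        cv2.fillPoly(g,[np.round(h*16).astype(np.int32)],1,shift=4)
        return np.abs(g-M).mean()
    best=min((minimize(cost,[p0[0],p0[1],a],method="Nelder-Mead",options=dict(initial_simplex=[[p0[0],p0[1],a],[p0[0]+.008,p0[1],a],[p0[0],p0[1]+.008,a],[p0[0],p0[1],a+.15]],xatol=1e-5,fatol=1e-6)) for a in(.1,.3,.5,.8)),key=lambda o:o.fun)
    p=best.x; print(n,p,best.fun)
    rg=[(sq(p,.027),(0,255,0)),(sq(p,0),(0,0,255)),(circ([*p[:2],.079],.0075),(0,255,255)),(circ([*p[:2],.027],.0295),(255,0,255)),(circ([*p[:2],.074],.011),(0,255,255))]
    overlay(f"pics/{n}0.png",n,rg,(x-33,x+33,y-33,y+33),6,"pics/t.png"); ims.append(cv2.imread("pics/t.png"))
cv2.imwrite('pics/ov2.png',np.hstack(ims))
E
python3 m2.py
```

```text
top [0.62942725 0.01652061 0.37729228] 0.010014352388679981
scene [0.62465729 0.01525282 0.3817277 ] 0.00881112553179264
```

View pics/ov2.png

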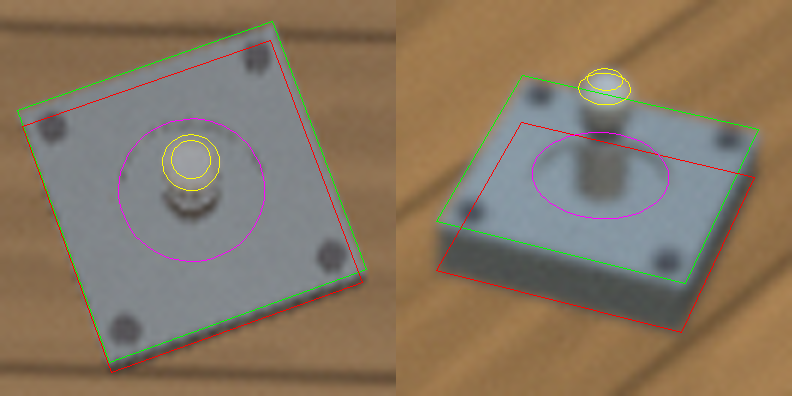

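Emit:
servo_tool:
  targets:
    - [[0,0,0],1]
    - [[0,0,0],1]
    - [[0,0,0],1]
    - [[0,0,0],1]
    - [[0,0,0],1]
    - [[0,0,0],1]
    - [[0,0,0],0]
  gripper: 1

```text
clock: 0.98
position: [0.2083, -0.5891, 0.231]
tool_rot: [-3.141, 0.0, -0.183]
force: [-0.2, 0.6, -0.4]
grip_width: 0.0857
```

```bash
cat >> h.py <<'E'
from scipy.spatial.transform import Rotation as Ro
def need(target,yaw=None):
    s=bot.observe(); p=np.array(s["position"]); r=Ro.from_euler("xyz",s["tool_rot"])
    d=r.inv().apply(np.array(target)-p)/.05
    print("t",round(s["clock"],2),"pos",np.round(p,4),"rpy",np.round(s["tool_rot"],3),"F",np.round(s["force"],1),"w",round(s["grip_width"],4))
    print("need units",np.round(d,3), "" if yaw is None else "turn %.2f"%(-(yaw-s["tool_rot"][2])/np.radians(5)))
E
python3 -c "
from h import *
need([.502,-.241,.14])"
```

```text
t 0.97 pos [ 0.2083 -0.5891  0.231 ] rpy [-3.141  0.    -0.183] F [-0.2  0.6 -0.4] w 0.0857
need units [ 4.507 -7.915  1.821]
```

Emit:
servo_tool:
  targets:
    - [[0.38,-0.66,0],0]
    - [[0.38,-0.66,0.1],0]
    - [[0.38,-0.66,0.1],0]
    - [[0.38,-0.66,0.1],0]
    - [[0.38,-0.66,0.1],0]
    - [[0.38,-0.66,0.2],0]
    - [[0.38,-0.66,0.2],0]
    - [[0.38,-0.66,0.2],0]
    - [[0.38,-0.66,0.2],0]
    - [[0.38,-0.66,0.2],0]
    - [[0.38,-0.66,0.2],0]
    - [[0.32,-0.66,0.2],0]

```text
clock: 2.48
position: [0.5027, -0.24, 0.1409]
tool_rot: [-3.141, -0.0, -0.181]
force: [-0.2, -0.0, -0.2]
grip_width: 0.0856
```

Emit:
servo_tool:
  targets:
    - [[0,0,0],0]
    - [[0,0,0],0]

```text
clock: 2.72
position: [0.5016, -0.2415, 0.1413]
tool_rot: [3.141, 0.0, -0.183]
force: [0.2, -0.7, -0.3]
grip_width: 0.0856
```

```bash
cat > look.py <<'E'
import sys
from h import *
tag=sys.argv[1]; p=eval(sys.argv[2]); b=int(sys.argv[3]); ims=[]
rg=eval(sys.argv[4]) if len(sys.argv)>4 else []
for n in("top","scene"):
    f=bot.grab_frame(n); cv2.imwrite(f"pics/{tag}_{n}.png",f)
    x,y=proj(n,p).astype(int); x=min(max(x,b),560-b); y=min(max(y,b),420-b)
    overlay(f"pics/{tag}_{n}.png",n,rg,(x-b,x+b,y-b,y+b),390//(2*b),"pics/t.png"); ims.append(cv2.imread("pics/t.png"))
    print(n,"crop origin",x-b,y-b,"scale",390//(2*b))
cv2.imwrite(f"pics/{tag}.png",np.hstack(ims))
E
python3 look.py a1 "[.502,-.241,.03]" 48; python3 -c "
from h import *
need([.502,-.241,.008])"
```

```text
top crop origin 322 194 scale 4
scene crop origin 143 210 scale 4
t 2.83 pos [ 0.5014 -0.2421  0.1415] rpy [ 3.141 -0.    -0.184] F [-0.1  0.1 -0.4] w 0.0855
need units [ 0.008 -0.024  2.67 ]
```

View pics/a1.png

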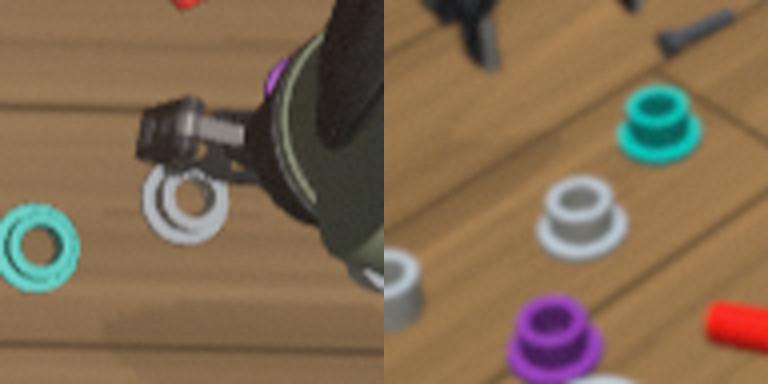

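Emit:
servo_tool:
  targets:
    - [[0,0,0.5],0]
    - [[0,0,0.5],0]
    - [[0,0,0.5],0]
    - [[0,0,0.5],0]
    - [[0,0,0.3],0]
    - [[0,0,0.2],0]
    - [[0,0,0.1],0]
    - [[0,0,0],0]

```text
clock: 3.82
position: [0.502, -0.2411, 0.0115]
tool_rot: [3.142, -0.0, -0.184]
force: [0.1, -0.6, 0.6]
grip_width: 0.0853
```

```bash
python3 look.py a2 "[.502,-.241,.03]" 48; python3 -c "
from h import *
need([.502,-.241,.008])"
```

```text
top crop origin 322 194 scale 4
scene crop origin 143 210 scale 4
t 3.92 pos [ 0.5022 -0.2412  0.0118] rpy [ 3.141e+00 -1.000e-03 -1.840e-01] F [ 0.8  0.3 -0.4] w 0.0855
need units [-0.004 -0.004  0.076]
```

View pics/a2.png

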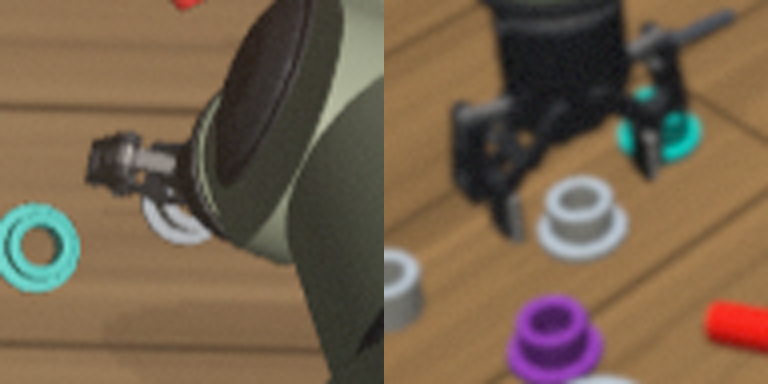

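```bash
cat > m3.py <<'E'
from h import *
s=bot.observe(); r=Ro.from_euler("xyz",s["tool_rot"]).as_matrix(); p=np.array(s["position"])
rg=[]
for sy in(1,-1):
    a=p+r[:,1]*sy*.0428-r[:,2]*.013
    b=p+r[:,1]*sy*.057-r[:,2]*.013
    rg.append(([a+r[:,0]*.011,a-r[:,0]*.011,b-r[:,0]*.011,b+r[:,0]*.011],(0,255,0)))
rg.append(([p,p-r[:,2]*.03],(0,0,255)))
x,y=proj("scene",[.502,-.241,.03]).astype(int)
overlay("pics/a2_scene.png","scene",rg,(x-30,x+30,y-30,y+30),10,"pics/a2b.png")
E
python3 m3.py
```

```text
(no output)
```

View pics/a2b.png

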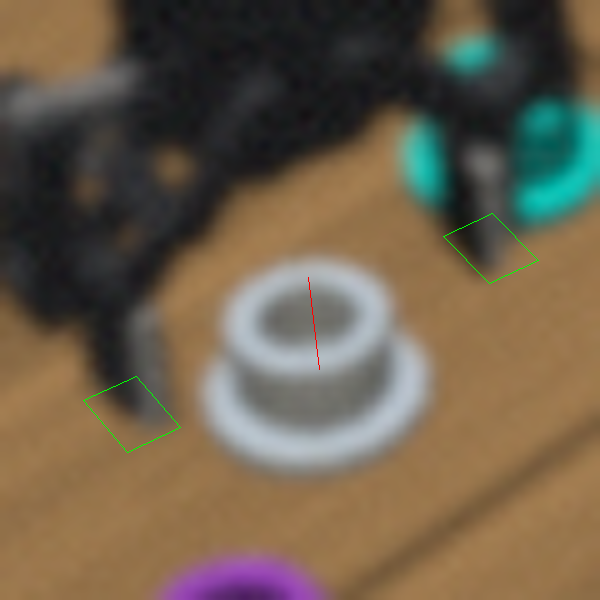

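Emit:
servo_tool:
  targets:
    - [[0,0,0.06],0]
    - [[0,0,0],0]
    - [[0,0,0],0]
    - [[0,0,0],0]
    - [[0,0,0],0]
    - [[0,0,0],0]
    - [[0,0,0],0]
    - [[0,0,0],0]
  gripper: -1
  newtons: 30

```text
clock: 4.92
position: [0.5019, -0.2411, 0.0085]
tool_rot: [3.142, -0.0, -0.184]
force: [-1.6, 1.1, 5.5]
grip_width: 0.0394
```

Emit:
servo_tool:
  targets:
    - [[0,0,-0.2],0]
    - [[0,0,-0.5],0]
    - [[0,0,-0.8],0]
    - [[0,0,-0.6],0]
    - [[0,0,0],0]
    - [[0,0,0],0]

```text
clock: 5.68
position: [0.5016, -0.2409, 0.113]
tool_rot: [-3.141, 0.0, -0.184]
force: [-1.0, 0.8, -2.1]
grip_width: 0.0393
```

```bash
python3 look.py a3 "[.502,-.241,.12]" 48; python3 -c "
from h import *
need([.627,.016,.112])"
```

```text
top crop origin 333 191 scale 4
scene crop origin 140 181 scale 4
t 5.78 pos [ 0.5014 -0.2408  0.1125] rpy [-3.141e+00  1.000e-03 -1.840e-01] F [-0.3  0.3 -1.6] w 0.0395
need units [ 1.531 -5.509  0.008]
```

View pics/a3.png

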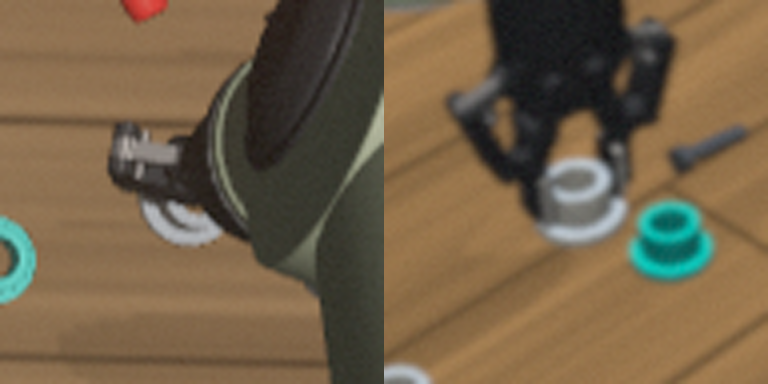

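Emit:
servo_tool:
  targets:
    - [[0.1,-0.3,0],0]
    - [[0.14,-0.52,0],0]
    - [[0.14,-0.52,0],0]
    - [[0.14,-0.52,0],0]
    - [[0.14,-0.52,0],0]
    - [[0.14,-0.52,0],0]
    - [[0.14,-0.52,0],0]
    - [[0.14,-0.52,0],0]
    - [[0.14,-0.52,0],0]
    - [[0.14,-0.52,0],0]
    - [[0.14,-0.52,0],0]
    - [[0.03,-0.01,0],0]

```text
clock: 7.28
position: [0.6277, 0.0196, 0.1125]
tool_rot: [-3.14, 0.001, -0.18]
force: [0.4, 0.3, -1.3]
grip_width: 0.0391
```

Emit:
servo_tool:
  targets:
    - [[0,0,0],0]
    - [[0,0,0],0]
    - [[0,0,0],0]

```text
clock: 7.65
position: [0.6273, 0.0153, 0.1133]
tool_rot: [3.141, 0.0, -0.185]
force: [-0.3, 0.3, -1.2]
grip_width: 0.0393
```

```bash
python3 look.py a4 "[.627,.016,.08]" 32 "[(circ([.627,.016,.104],.027),(0,0,255)),(circ([.627,.016,.134],.02),(0,255,0)),(circ([.627,.016,.079],.0075),(0,255,255))]"; python3 -c "
from h import *
need([.627,.016,.112])"
```

```text
top crop origin 232 151 scale 6
scene crop origin 268 184 scale 6
t 7.75 pos [0.6274 0.0154 0.1134] rpy [ 3.142 -0.    -0.184] F [-0.5  0.5 -1.8] w 0.0392
need units [-0.01  -0.01   0.028]
```

View pics/a4.png

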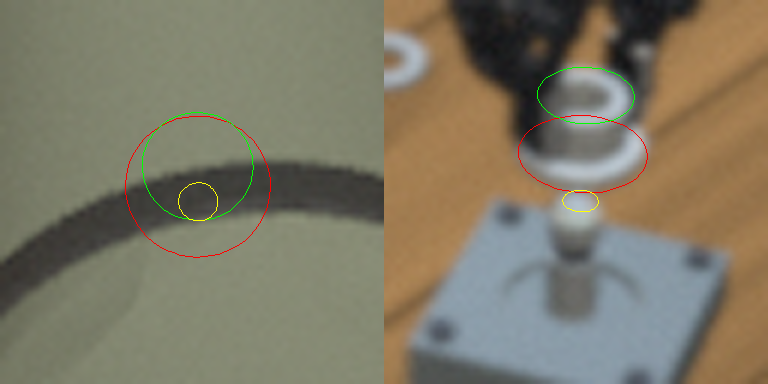

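Emit:
servo_tool:
  targets:
    - [[-0.01,0.02,0.1],0]
    - [[0,0,0.2],0]
    - [[0,0,0.2],0]
    - [[0,0,0.1],0]
    - [[0,0,0.1],0]
    - [[0,0,0],0]
    - [[0,0,0],0]

```text
clock: 8.62
position: [0.6269, 0.0149, 0.0785]
tool_rot: [-3.141, -0.0, -0.184]
force: [-0.8, 0.2, -1.2]
grip_width: 0.0391
```

```bash
python3 look.py a5 "[.627,.016,.08]" 24; python3 -c "
from h import *
need([.627,.016,.0305])"
```

```text
top crop origin 240 159 scale 8
scene crop origin 276 192 scale 8
t 8.72 pos [0.627  0.0149 0.0786] rpy [-3.141 -0.    -0.184] F [-0.6  0.6 -2.9] w 0.0392
need units [-0.004 -0.021  0.962]
```

View pics/a5.png

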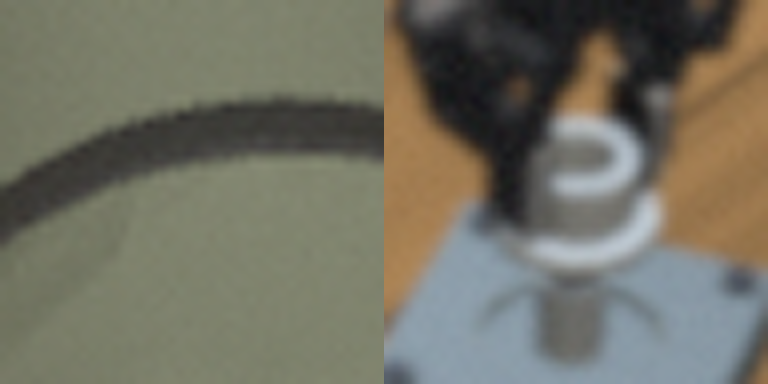

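Emit:
servo_tool:
  targets:
    - [[0,0,0.1],0]
    - [[0,0,0.1],0]
    - [[0,0,0.1],0]
    - [[0,0,0.1],0]
    - [[0,0,0],0]

```text
clock: 9.35
position: [0.6265, 0.0149, 0.0578]
tool_rot: [3.141, 0.001, -0.184]
force: [0.2, -0.4, -2.0]
grip_width: 0.0394
```

Emit:
servo_tool:
  targets:
    - [[0,0,0.1],0]
    - [[0,0,0.1],0]
    - [[0,0,0.1],0]
    - [[0,0,0.1],0]
    - [[0,0,0],0]

```text
clock: 9.98
position: [0.6265, 0.0149, 0.0378]
tool_rot: [3.141, 0.001, -0.184]
force: [-0.4, -0.2, -1.6]
grip_width: 0.0397
```

Sliding freely; last 7 mm.

Emit:
servo_tool:
  targets:
    - [[0,0,0.04],0]
    - [[0,0,0.04],0]
    - [[0,0,0.03],0]
    - [[0,0,0],0]

```text
clock: 10.48
position: [0.6267, 0.0149, 0.0327]
tool_rot: [-3.142, 0.0, -0.184]
force: [0.7, -0.0, -0.7]
grip_width: 0.0392
```

Emit:
servo_tool:
  targets:
    - [[0,0,0.02],0]
    - [[0,0,0.02],0]
    - [[0,0,0],0]

```text
clock: 10.85
position: [0.6267, 0.0149, 0.0307]
tool_rot: [3.142, 0.0, -0.184]
force: [1.4, -0.1, -2.2]
grip_width: 0.0392
```

Emit:
servo_tool:
  targets:
    - [[0,0,0.03],0]
    - [[0,0,0.02],0]
    - [[0,0,0],0]

```text
clock: 11.22
position: [0.6269, 0.0149, 0.0304]
tool_rot: [-3.141, -0.0, -0.184]
force: [-14.2, 1.5, 37.8]
grip_width: 0.0397
```

Emit:
servo_tool:
  targets:
    - [[0,0,-0.02],0]
    - [[0,0,0],0]
    - [[0,0,0],0]
    - [[0,0,0],0]
    - [[0,0,0],0]
    - [[0,0,0],0]
  gripper: 1

```text
clock: 11.98
position: [0.6268, 0.0149, 0.0292]
tool_rot: [3.142, 0.0, -0.184]
force: [0.8, -0.2, -0.1]
grip_width: 0.0854
```

Emit:
servo_tool:
  targets:
    - [[0,0,-0.2],0]
    - [[0,0,-0.5],0]
    - [[0,0,-0.7],0]
    - [[0,0,-0.8],0]
    - [[0,0,-0.6],0]
    - [[0,0,0],0]

```text
clock: 12.72
position: [0.628, 0.0149, 0.1723]
tool_rot: [-3.14, -0.004, -0.184]
force: [-0.3, -0.3, -0.1]
grip_width: 0.0851
```

```bash
python3 look.py a6 "[.627,.016,.05]" 32; python3 -c "
from h import *
need([.627,.016,.0305])"
```

```text
top crop origin 232 154 scale 6
scene crop origin 267 193 scale 6
t 12.82 pos [0.6267 0.0149 0.1695] rpy [-3.141 -0.    -0.184] F [ 0.3 -0.  -0.3] w 0.0854
need units [ 2.000e-03 -2.200e-02  2.781e+00]
```

View pics/a6.png

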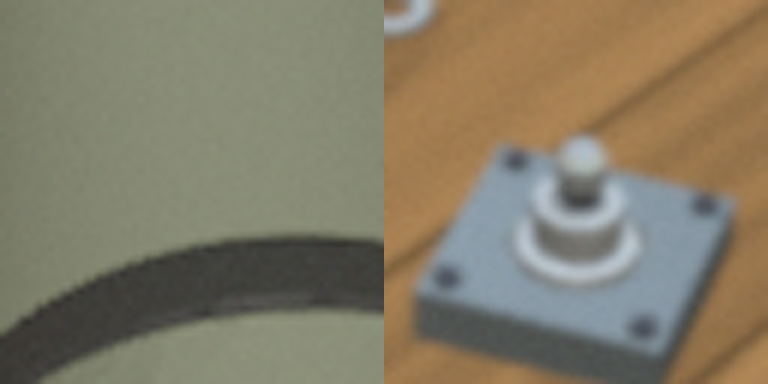

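```bash
python3 - <<'E'
from h import *
def o(c,s,org): return (np.array(c)+.5)/s-.5+np.array(org)
T=lambda c:o(c,6,(95,165)); S=lambda c:o(c,5,(260,150))
for nm,z,t,s in(("clip",.0155,(181,77),(588,180)),("pivot",.038,(170,240),(486,115)),("lrear",.036,(117,490),None),("rrear",.036,(262,478),None),("lfr",.036,(137,322),None),("rfr",.036,(222,315),None)):
    a=ray("top",T(t),z)[:2]; print(nm,a, ray("scene",S(s),z)[:2] if s else "")
E
```

```text
clip [0.64845782 0.35757998] [0.6451478  0.35564881]
pivot [0.5771412  0.34834658] [0.57771737 0.3426615 ]
lrear [0.47870564 0.36122999] 
rrear [0.48474277 0.30607094] 
lfr [0.5445587  0.35913703] 
rfr [0.5482245  0.32647437]
```

```bash
cat > m4.py <<'E'
from h import *
import sys
gx,gy,yaw=map(float,sys.argv[1:4])
ax=np.array([np.cos(yaw),np.sin(yaw),0]); ay=np.array([-ax[1],ax[0],0]); g=np.array([gx,gy,0])
P=lambda x,y,z:g+ax*x+ay*y+[0,0,z]
G=(0,255,0);Y=(0,255,255);Rr=(0,0,255)
rg=[(circ(P(.12,0,.0155),.019),G),(circ(P(.12,0,.0155),.012),G),([P(-.052,0,.036),P(.12,0,.036)],Rr),
 ([P(.092,-.02,.02),P(.092,.02,.02)],Y),([P(.024,-.02,.02),P(.024,.02,.02)],Y),([P(-.034,-.03,.02),P(-.034,.03,.02)],Y),([P(-.052,-.03,.02),P(-.052,.03,.02)],Y),
 ([P(.024,-.007,.02),P(-.034,-.007,.02),P(-.034,.007,.02),P(.024,.007,.02)],Y),(circ(P(.05,0,.038),.006),Rr)]
ims=[]
for n in("top","scene"):
    x,y=proj(n,P(.03,0,.03)).astype(int); b=42 if n=="top" else 40
    overlay(f"pics/{n}0.png",n,rg,(x-b,x+b,y-b,y+b),9 if n=="top" else 9,"pics/t.png"); ims.append(cv2.resize(cv2.imread("pics/t.png"),(400,400)) if 0 else cv2.imread("pics/t.png"))
cv2.imwrite("pics/p_top.png",ims[0]);cv2.imwrite("pics/p_scene.png",ims[1])
E
python3 m4.py .528 .3392 .14
```

```text
(no output)
```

View pics/p_top.png

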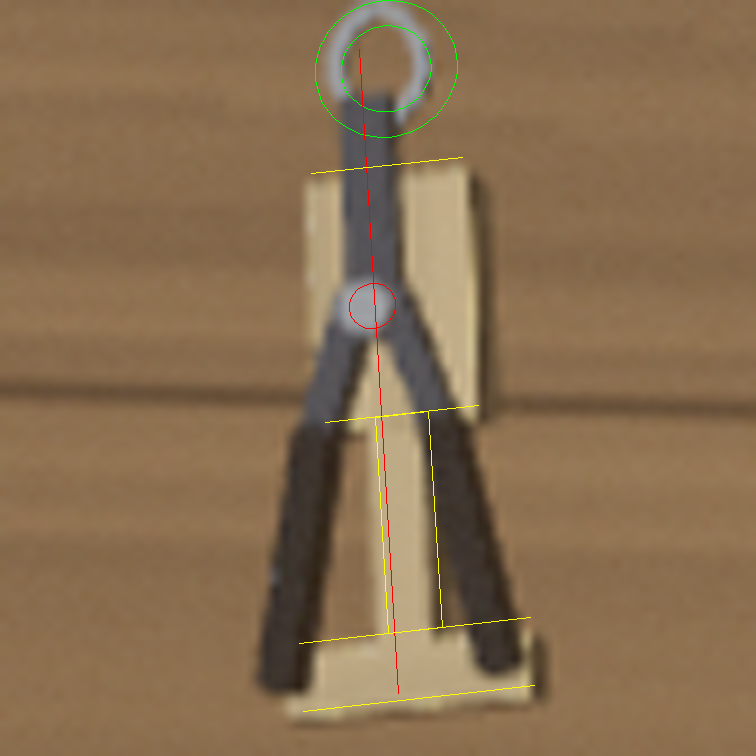

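View pics/p_scene.png

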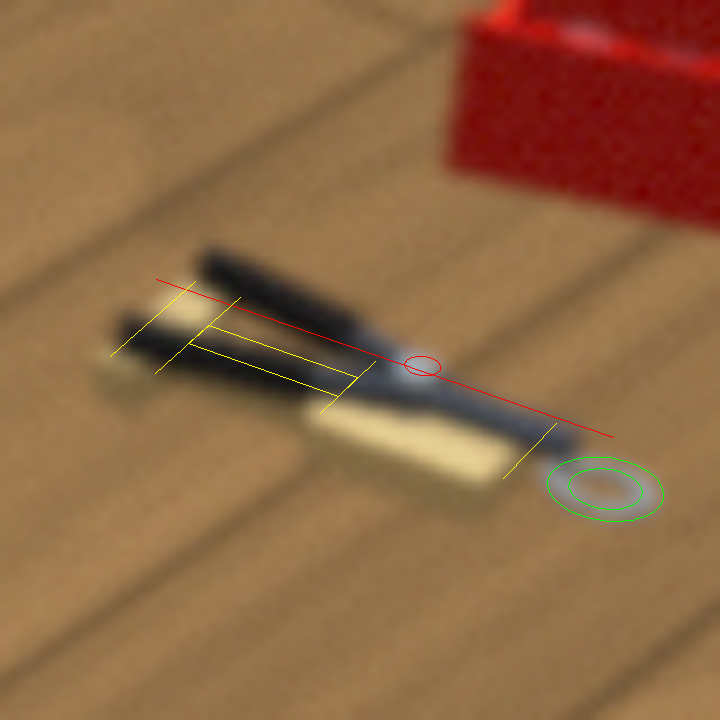

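Emit:
servo_tool:
  targets:
    - [[0,0,0],-0.9]
    - [[0,0,0],-0.9]
    - [[0,0,0],-0.9]
    - [[0,0,0],-0.9]
    - [[0,0,0],0]

```text
clock: 13.45
position: [0.6263, 0.0148, 0.1684]
tool_rot: [-3.141, 0.002, 0.13]
force: [0.1, -0.4, 0.1]
grip_width: 0.0853
```

```bash
python3 -c "
from h import *
need([.5275,.340,.10],.13)"
```

```text
t 13.45 pos [0.6263 0.0148 0.1684] rpy [-3.141e+00  2.000e-03  1.300e-01] F [ 0.1 -0.4  0.1] w 0.0853
need units [-1.115 -6.705  1.371] turn -0.00
```

Emit:
servo_tool:
  targets:
    - [[-0.1,-0.4,0],0]
    - [[-0.1,-0.6,0],0]
    - [[-0.1,-0.6,0],0]
    - [[-0.1,-0.6,0.1],0]
    - [[-0.1,-0.6,0.1],0]
    - [[-0.1,-0.6,0.1],0]
    - [[-0.1,-0.6,0.2],0]
    - [[-0.1,-0.6,0.2],0]
    - [[-0.1,-0.6,0.2],0]
    - [[-0.1,-0.6,0.2],0]
    - [[-0.1,-0.6,0.2],0]
    - [[0,-0.3,0.1],0]

```text
clock: 14.95
position: [0.5269, 0.3422, 0.0986]
tool_rot: [-3.141, 0.001, 0.132]
force: [0.3, 0.4, -0.3]
grip_width: 0.0854
```

Emit:
servo_tool:
  targets:
    - [[0,0,0],0]
    - [[0,0,0],0]
    - [[0,0,0],0]

```text
clock: 15.32
position: [0.5294, 0.3388, 0.0997]
tool_rot: [3.141, -0.001, 0.129]
force: [0.9, 0.5, 0.6]
grip_width: 0.0853
```

```bash
python3 -c "
from h import *
need([.5275,.340,.010],.13)"; python3 look.py b1 "[.54,.34,.05]" 48
```

```text
t 15.32 pos [0.5294 0.3388 0.0997] rpy [ 3.141e+00 -1.000e-03  1.290e-01] F [0.9 0.5 0.6] w 0.0853
need units [-0.035 -0.029  1.794] turn -0.02
top crop origin 75 171 scale 4
scene crop origin 298 117 scale 4
```

View pics/b1.png

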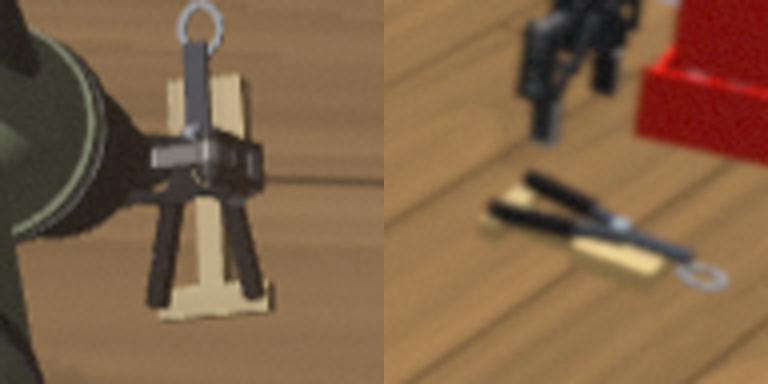

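Emit:
servo_tool:
  targets:
    - [[-0.03,-0.03,0.3],0]
    - [[0,0,0.4],0]
    - [[0,0,0.4],0]
    - [[0,0,0.2],0]
    - [[0,0,0],0]
    - [[0,0,0],0]

```text
clock: 16.18
position: [0.5273, 0.3414, 0.0347]
tool_rot: [-3.141, -0.001, 0.13]
force: [0.5, -0.7, -0.4]
grip_width: 0.0855
```

```bash
python3 -c "
from h import *
need([.5275,.340,.010],.13)"; python3 look.py b2 "[.54,.34,.04]" 38; sed -i 's/a2_scene/b2_scene/;s/a2b/b2b/;s/\[.502,-.241,.03\]/[.54,.34,.04]/' m3.py; python3 m3.py
```

```text
t 16.18 pos [0.5273 0.3414 0.0347] rpy [-3.141e+00 -1.000e-03  1.300e-01] F [ 0.5 -0.7 -0.4] w 0.0855
need units [0.    0.028 0.495] turn 0.00
top crop origin 86 182 scale 5
scene crop origin 308 129 scale 5
```

View pics/b2.png

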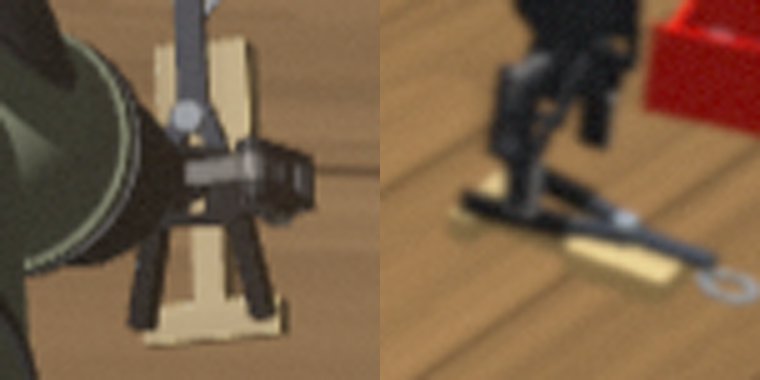

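View pics/b2b.png

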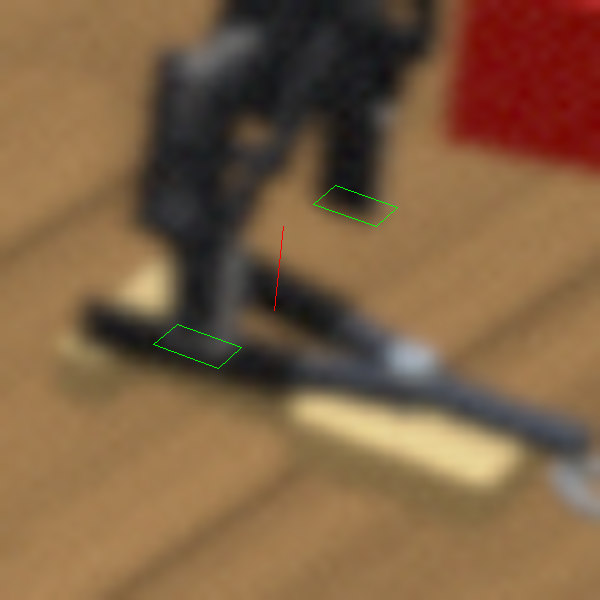

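Emit:
servo_tool:
  targets:
    - [[0,0.03,0.1],0]
    - [[0,0,0.2],0]
    - [[0,0,0.14],0]
    - [[0,0,0.1],0]
    - [[0,0,0],0]
    - [[0,0,0],0]

```text
clock: 17.02
position: [0.5273, 0.3398, 0.0074]
tool_rot: [-3.141, -0.0, 0.13]
force: [0.7, -0.5, -0.8]
grip_width: 0.0854
```

```bash
python3 -c "
from h import *
need([.5275,.340,.008],.13)"; python3 look.py b3 "[.54,.34,.04]" 38
```

```text
t 17.02 pos [0.5273 0.3398 0.0074] rpy [-3.141 -0.     0.13 ] F [ 0.7 -0.5 -0.8] w 0.0854
need units [ 0.004 -0.003 -0.011] turn 0.00
top crop origin 86 182 scale 5
scene crop origin 308 129 scale 5
```

View pics/b3.png

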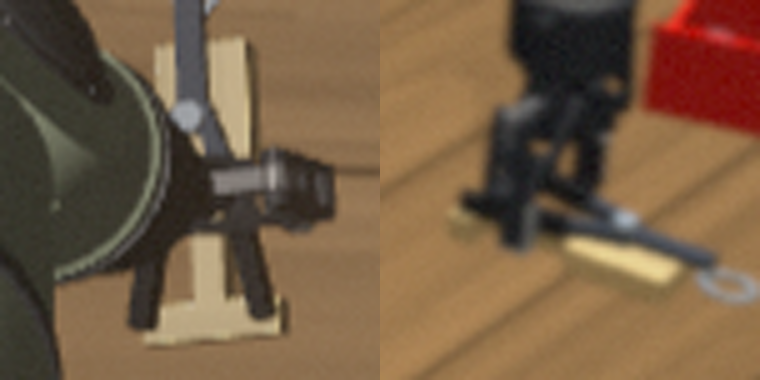

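Emit:
servo_tool:
  targets:
    - [[0,0,0],0]
    - [[0,0,0],0]
    - [[0,0,0],0]
    - [[0,0,0],0]
    - [[0,0,0],0]
    - [[0,0,0],0]
    - [[0,0,0],0]
    - [[0,0,0],0]
  gripper: -1
  newtons: 60

```text
clock: 18.12
position: [0.5271, 0.3405, 0.0085]
tool_rot: [-3.141, -0.0, 0.131]
force: [-8.0, -1.7, 20.0]
grip_width: 0.0284
```

```bash
python3 -c "
from h import *
need([.5275,.340,.008],.13)"; python3 look.py b4 "[.56,.34,.04]" 38
```

```text
t 18.12 pos [0.5271 0.3405 0.0085] rpy [-3.141 -0.     0.131] F [-8.  -1.7 20. ] w 0.0284
need units [0.007 0.01  0.01 ] turn 0.01
top crop origin 87 173 scale 5
scene crop origin 313 132 scale 5
```

View pics/b4.png

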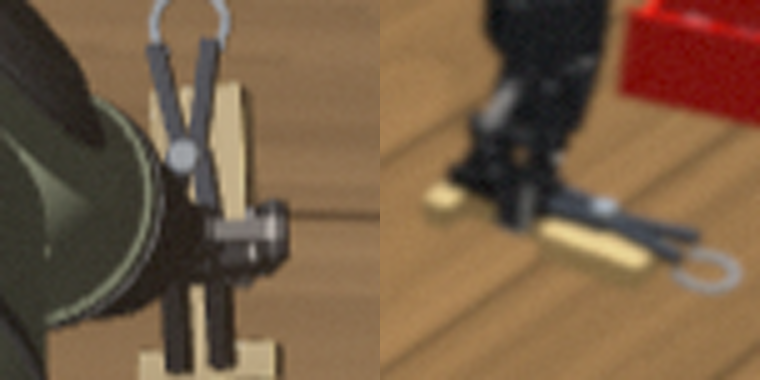

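Emit:
servo_tool:
  targets:
    - [[0,0,-0.1],0]
    - [[0,0,-0.3],0]
    - [[0,0,-0.5],0]
    - [[0,0,-0.6],0]
    - [[0,0,-0.5],0]
    - [[0,0,-0.2],0]
    - [[0,0,0],0]
    - [[0,0,0],0]
    - [[0,0,0],0]

```text
clock: 19.35
position: [0.5269, 0.3395, 0.1164]
tool_rot: [3.141, 0.001, 0.13]
force: [-0.2, -0.7, -2.5]
grip_width: 0.0279
```

```bash
python3 -c "
from h import *
need([.5275,.340,.008],.13)"; python3 look.py b5 "[.56,.34,.12]" 38
```

```text
t 19.35 pos [0.5269 0.3395 0.1164] rpy [3.141e+00 1.000e-03 1.300e-01] F [-0.2 -0.7 -2.5] w 0.0279
need units [ 0.016 -0.011  2.167] turn 0.00
top crop origin 74 167 scale 5
scene crop origin 316 109 scale 5
```

View pics/b5.png

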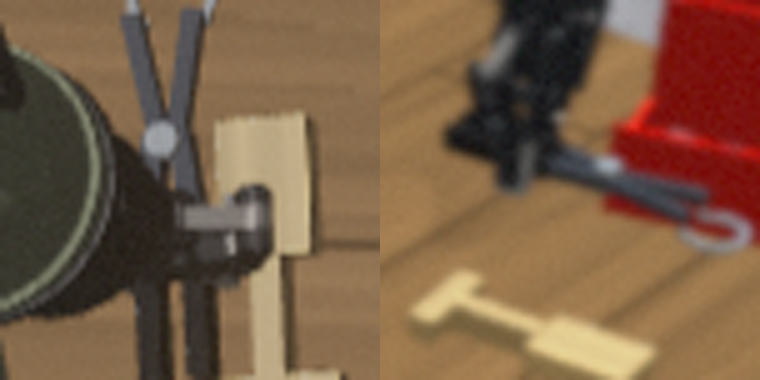

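```bash
python3 - <<'E'
from h import *
P=np.array([.649,.3555,.120]); ims=[]
for n in("top","scene"):
    x,y=proj(n,P).astype(int); b=20; print(n,x-b,y-b)
    overlay(f"pics/b5_{n}.png",n,[(circ(P,.019),(0,255,0)),(circ(P,.015),(0,255,0))],(x-b,x+b,y-b,y+b),9,f"pics/t.png"); ims.append(cv2.imread("pics/t.png"))
cv2.imwrite("pics/b5c.png",np.hstack(ims))
E
```

```text
top 89 145
scene 363 135
```

View pics/b5c.png

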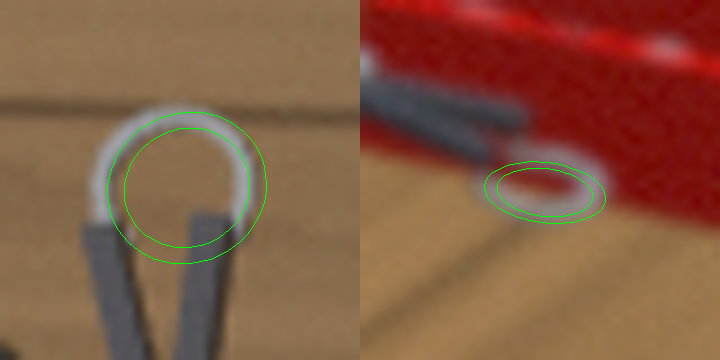

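```bash
python3 -c "
from h import *
s=bot.observe(); print(np.round(s['qpos'],2))"
```

```text
[-0.62  0.66 -0.06  1.69  0.05  0.8  -2.15]
```

```bash
python3 -c "
from h import *
need([.602,-.104,.125],.13)"
```

```text
t 19.45 pos [0.527  0.3396 0.1167] rpy [3.141e+00 1.000e-03 1.300e-01] F [-0.1 -0.8 -2.5] w 0.0276
need units [ 0.334  8.991 -0.163] turn 0.00
```

Emit:
servo_tool:
  targets:
    - [[0,0.2,-0.1],0]
    - [[0,0.4,-0.1],0]
    - [[0,0.5,0],0]
    - [[0.03,0.6,0],0]
    - [[0.03,0.6,0],0]
    - [[0.03,0.6,0],0]
    - [[0.03,0.6,0],0]
    - [[0.03,0.6,0],0]
    - [[0.03,0.6,0],0]
    - [[0.03,0.6,0],0]
    - [[0.03,0.6,0],0]
    - [[0.03,0.6,0],0]

```text
clock: 20.95
position: [0.5827, 0.0166, 0.1278]
tool_rot: [3.141, -0.0, 0.129]
force: [0.5, -0.0, -2.7]
grip_width: 0.0279
```

Emit:
servo_tool:
  targets:
    - [[0.03,0.6,0],0]
    - [[0.03,0.6,0],0]
    - [[0,0.6,0],0]
    - [[0,0.4,0],-0.3]
    - [[0,0.2,0],-0.6]
    - [[0,0,0],-0.9]
    - [[0,0,0],-1]
    - [[0,0,0],-1]
    - [[0,0,0],-1]
    - [[0,0,0],-1]
    - [[0,0,0],-1]
    - [[0,0,0],-1]

```text
clock: 22.45
position: [0.601, -0.1011, 0.1277]
tool_rot: [3.141, 0.0, 0.813]
force: [-0.2, -0.4, -2.1]
grip_width: 0.028
```

Emit:
servo_tool:
  targets:
    - [[0,0,0],-1]
    - [[0,0,0],-1]
    - [[0,0,0],-1]
    - [[0,0,0],-1]
    - [[0,0,0],-1]
    - [[0,0,0],-0.6]
    - [[0,0,0],-0.4]
    - [[0,0,0],-0.2]
    - [[0,0,0],0]
    - [[0,0,0],0]
    - [[0,0,0],0]

```text
clock: 23.82
position: [0.6017, -0.0993, 0.1273]
tool_rot: [-3.142, 0.0, 1.352]
force: [0.7, -1.1, -2.0]
grip_width: 0.0278
```

```bash
python3 -c "
from h import *
need([.602,-.104,.125],1.352)"; python3 look.py d1 "[.62,-.02,.09]" 48
```

```text
t 23.82 pos [ 0.6017 -0.0993  0.1273] rpy [-3.142  0.     1.352] F [ 0.7 -1.1 -2. ] w 0.0278
need units [-0.091  0.027  0.045] turn -0.00
top crop origin 232 138 scale 4
scene crop origin 240 170 scale 4
```

View pics/d1.png

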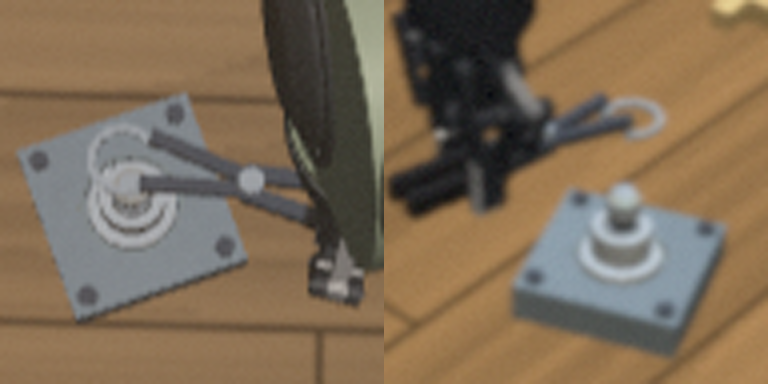

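```bash
cat > ring.py <<'E'
from h import *
import sys
tag=sys.argv[1]; P=np.array(eval(sys.argv[2])); A=np.array([.627,.0155,.079]); rr=.0185;ims=[]
for n in("top","scene"):
    x,y=proj(n,(P+A)/2).astype(int); b=26
    overlay(f"pics/{tag}_{n}.png",n,[(circ(P,.019),(0,255,0)),(circ(P,.015),(0,255,0)),(circ(A,.0075),(0,0,255)),(circ([*A[:2],.052],.02),(0,255,255))],(x-b,x+b,y-b,y+b),7,"pics/t.png"); ims.append(cv2.imread("pics/t.png")); print(n,x-b,y-b)
cv2.imwrite(f"pics/{tag}r.png",np.hstack(ims))
E
python3 ring.py d1 "[.63,.02,.127]"
```

```text
top 237 154
scene 275 183
```

View pics/d1r.png

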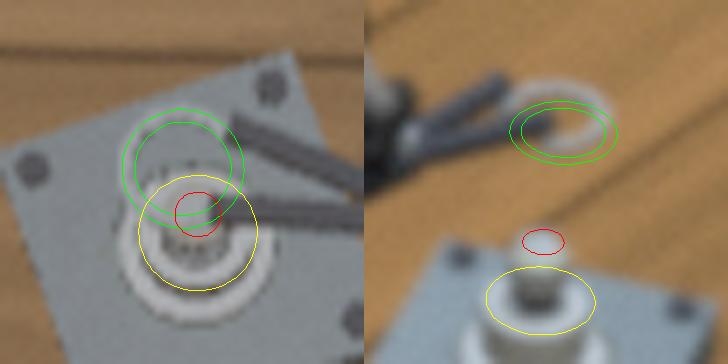

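```bash
sed -i 's/,7,"pics/,7,"pics/; s/P=np.array(eval(sys.argv\[2\]));/P0=np.array(eval(sys.argv[2]));/; s/    x,y=proj(n,(P+A)/    A=np.array([.6273,.0180,.079]) if n=="top" else np.array([.6265,.0150,.079]); P=P0+[A[0],A[1],0]\n    x,y=proj(n,(P+A)/' ring.py; sed -i 's/b=26/b=26/' ring.py; python3 ring.py d1 "[.002,.0023,.132]"
```

```text
top 237 154
scene 274 182
```

View pics/d1r.png

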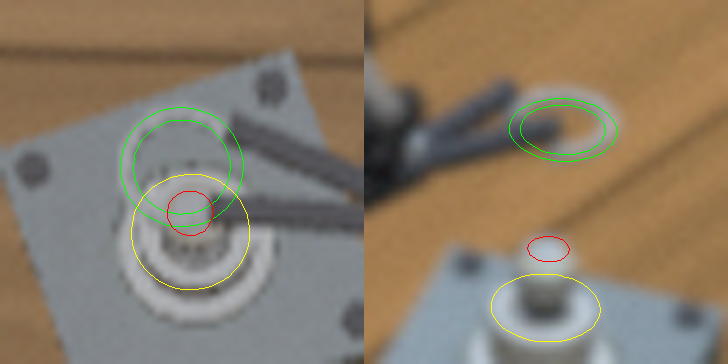

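Emit:
servo_tool:
  targets:
    - [[-0.06,-0.03,0.1],0]
    - [[0,0,0.2],0]
    - [[0,0,0.3],0]
    - [[0,0,0.2],0]
    - [[0,0,0.05],0]
    - [[0,0,0],0]
    - [[0,0,0],0]
    - [[0,0,0],0]

```text
clock: 24.92
position: [0.5998, -0.102, 0.0852]
tool_rot: [3.141, -0.0, 1.352]
force: [-0.7, 0.4, -3.0]
grip_width: 0.0284
```

```bash
python3 -c "
from h import *
need([.602,-.104,.0508],1.352)"; python3 look.py d2 "[.62,-.02,.09]" 48; python3 ring.py d2 "[0,0,.0905]"
```

```text
t 24.93 pos [ 0.5998 -0.102   0.0852] rpy [ 3.141 -0.     1.352] F [-0.7  0.4 -3. ] w 0.0284
need units [-0.03   0.052  0.687] turn -0.00
top crop origin 232 138 scale 4
scene crop origin 240 170 scale 4
top 237 157
scene 273 189
```

View pics/d2r.png

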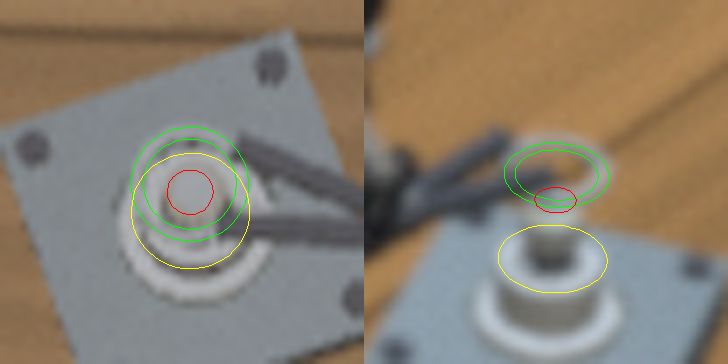

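```bash
python3 - <<'E'
from h import *
ims=[]
for n in("top","scene"):
    A=np.array([.6273,.0180,.079]) if n=="top" else np.array([.6265,.0150,.079])
    x,y=proj(n,A).astype(int); b=16
    overlay(f"pics/d2_{n}.png",n,[(circ(A,.0075),(0,0,255)),(circ([*A[:2],.052],.02),(0,255,255)),(circ([*A[:2],.052],.0125),(0,255,255)),(circ([*A[:2],.030],.027),(255,0,255))],(x-b,x+b,y-b,y+b),12,"pics/t.png"); ims.append(cv2.imread("pics/t.png"))
cv2.imwrite("pics/d2z.png",np.hstack(ims))
E
```

```text
(no output)
```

View pics/d2z.png

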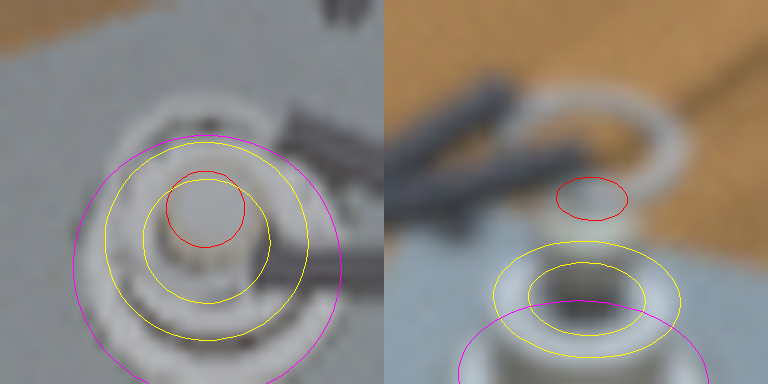

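Emit:
servo_tool:
  targets:
    - [[-0.01,0.02,0.05],0]
    - [[0,0,0.1],0]
    - [[0,0,0.1],0]
    - [[0,0,0.1],0]
    - [[0,0,0.05],0]
    - [[0,0,0],0]
    - [[0,0,0],0]

```text
clock: 25.9
position: [0.6005, -0.1026, 0.0649]
tool_rot: [3.141, -0.0, 1.352]
force: [-0.3, -0.5, -2.4]
grip_width: 0.028
```

```bash
python3 -c "
from h import *
need([.602,-.104,.0508],1.352)"; python3 look.py d3 "[.62,-.02,.09]" 48; python3 ring.py d3 "[0,0,.071]"
```

```text
t 25.9 pos [ 0.6005 -0.1026  0.0649] rpy [ 3.141 -0.     1.352] F [-0.3 -0.5 -2.4] w 0.028
need units [-0.02   0.035  0.282] turn 0.00
top crop origin 232 138 scale 4
scene crop origin 240 170 scale 4
top 237 158
scene 273 192
```

View pics/d3r.png

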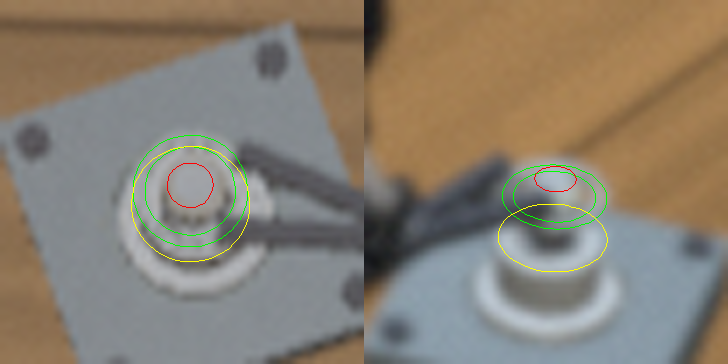

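Emit:
servo_tool:
  targets:
    - [[0,0,0.06],0]
    - [[0,0,0.08],0]
    - [[0,0,0.06],0]
    - [[0,0,0],0]
    - [[0,0,0],0]

```text
clock: 26.62
position: [0.6005, -0.1026, 0.0548]
tool_rot: [3.142, -0.0, 1.352]
force: [-0.5, 0.8, -1.5]
grip_width: 0.0283
```

```bash
python3 look.py d4 "[.62,-.02,.09]" 48; python3 ring.py d4 "[0,0,.061]"; python3 - <<'E'
from h import *
ims=[]
for n in("top","scene"):
    A=np.array([.6273,.0180,.079]) if n=="top" else np.array([.6265,.0150,.079])
    x,y=proj(n,A-[0,0,.02]).astype(int); b=16
    overlay(f"pics/d4_{n}.png",n,[],(x-b,x+b,y-b,y+b),12,"pics/t.png"); ims.append(cv2.imread("pics/t.png"))
cv2.imwrite("pics/d4z.png",np.hstack(ims))
E
```

```text
top crop origin 232 138 scale 4
scene crop origin 240 170 scale 4
top 237 158
scene 273 193
```

View pics/d4r.png

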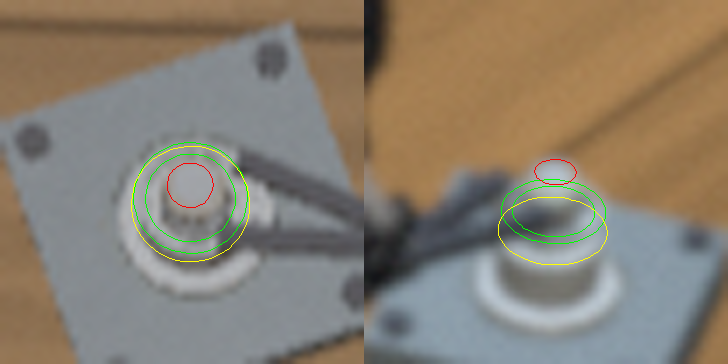

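View pics/d4z.png

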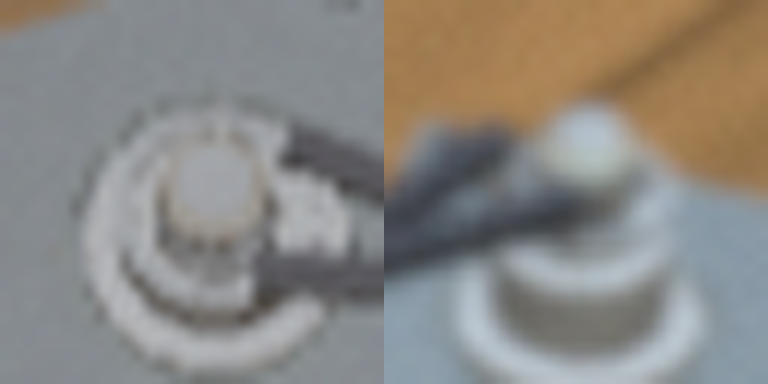

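Emit:
servo_tool:
  targets:
    - [[0,0,0.02],0]
    - [[0,0,0.02],0]
    - [[0,0,0],0]
    - [[0,0,0],0]

```text
clock: 27.22
position: [0.6004, -0.1026, 0.0528]
tool_rot: [-3.142, -0.0, 1.352]
force: [0.2, -0.2, -1.1]
grip_width: 0.0282
```

Emit:
servo_tool:
  targets:
    - [[0,0,0.02],0]
    - [[0,0,0],0]
    - [[0,0,0],0]

```text
clock: 27.6
position: [0.6004, -0.1026, 0.0518]
tool_rot: [-3.142, -0.0, 1.352]
force: [-0.5, 0.6, -2.8]
grip_width: 0.0279
```

Emit:
servo_tool:
  targets:
    - [[0,0,0.02],0]
    - [[0,0,0],0]
    - [[0,0,0],0]

```text
clock: 27.98
position: [0.6004, -0.1026, 0.0508]
tool_rot: [-3.142, -0.0, 1.352]
force: [0.5, -0.0, -2.6]
grip_width: 0.0281
```

Emit:
servo_tool:
  targets:
    - [[0,0,0.02],0]
    - [[0,0,0],0]
    - [[0,0,0],0]

```text
clock: 28.35
position: [0.6004, -0.1026, 0.0498]
tool_rot: [-3.142, -0.0, 1.352]
force: [-0.2, -0.5, -2.1]
grip_width: 0.0279
```

Emit:
servo_tool:
  targets:
    - [[0,0,0.02],0]
    - [[0,0,0],0]
    - [[0,0,0],0]

```text
clock: 28.72
position: [0.6004, -0.1026, 0.0488]
tool_rot: [3.142, -0.0, 1.352]
force: [0.2, 0.3, -3.0]
grip_width: 0.0282
```

Emit:
servo_tool:
  targets:
    - [[0,0,0.02],0]
    - [[0,0,0],0]
    - [[0,0,0],0]

```text
clock: 29.1
position: [0.6004, -0.1026, 0.0478]
tool_rot: [-3.142, -0.0, 1.352]
force: [-0.3, 0.5, -2.2]
grip_width: 0.0281
```

```bash
python3 look.py d5 "[.62,-.02,.09]" 48; python3 - <<'E'
from h import *
print(bot.observe()["moment"],bot.observe()["force"])
ims=[]
for n in("top","scene"):
    A=np.array([.6273,.0180,.079]) if n=="top" else np.array([.6265,.0150,.079])
    x,y=proj(n,A-[0,0,.02]).astype(int); b=16
    overlay(f"pics/d5_{n}.png",n,[],(x-b,x+b,y-b,y+b),12,"pics/t.png"); ims.append(cv2.imread("pics/t.png"))
cv2.imwrite("pics/d5z.png",np.hstack(ims))
E
```

```text
top crop origin 232 138 scale 4
scene crop origin 240 170 scale 4
[-0.0046369  -0.02567385  0.02701988] [ 0.34505439 -0.4715136  -1.97112925]
```

View pics/d5z.png

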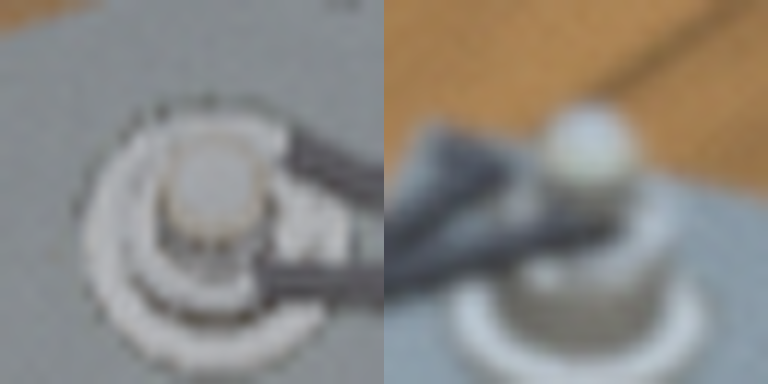

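Emit:
servo_tool:
  targets:
    - [[0,0,0.02],0]
    - [[0,0,0],0]
    - [[0,0,0],0]

```text
clock: 29.58
position: [0.6005, -0.1027, 0.0469]
tool_rot: [3.141, -0.0, 1.352]
force: [-0.6, -0.3, -0.6]
grip_width: 0.0277
```

Emit:
servo_tool:
  targets:
    - [[0,0,0.02],0]
    - [[0,0,0],0]
    - [[0,0,0],0]

```text
clock: 29.95
position: [0.6005, -0.1027, 0.0459]
tool_rot: [3.141, 0.0, 1.352]
force: [-0.7, -1.8, 2.1]
grip_width: 0.028
```

Emit:
servo_tool:
  targets:
    - [[0,0,-0.04],0]
    - [[0,0,-0.04],0]
    - [[0,0,0],0]
    - [[0,0,0],0]
    - [[0,0,0],0]

```text
clock: 30.58
position: [0.6004, -0.1026, 0.0497]
tool_rot: [-3.141, -0.0, 1.352]
force: [0.3, 0.3, -2.6]
grip_width: 0.0279
```

```bash
python3 look.py d6 "[.62,-.02,.09]" 48; python3 - <<'E'
from h import *
need([.6,-.1,.05])
ims=[]
for n in("top","scene"):
    A=np.array([.6273,.0180,.079]) if n=="top" else np.array([.6265,.0150,.079])
    x,y=proj(n,A-[0,0,.02]).astype(int); b=16
    r=[(circ([*A[:2],.057],.019),(0,255,0)),(circ([*A[:2],.057],.015),(0,255,0))]
    overlay(f"pics/d6_{n}.png",n,[],(x-b,x+b,y-b,y+b),12,"pics/t.png"); i1=cv2.imread("pics/t.png")
    overlay(f"pics/d6_{n}.png",n,r,(x-b,x+b,y-b,y+b),12,"pics/t.png"); ims.append(np.vstack([i1,cv2.imread("pics/t.png")]))
cv2.imwrite("pics/d6z.png",cv2.resize(np.hstack(ims),(600,600)))
E
```

```text
top crop origin 232 138 scale 4
scene crop origin 240 170 scale 4
t 30.68 pos [ 0.6004 -0.1026  0.0497] rpy [-3.142 -0.     1.352] F [ 0.3 -0.2 -1.8] w 0.0278
need units [ 0.049 -0.019 -0.005]
```

View pics/d6z.png

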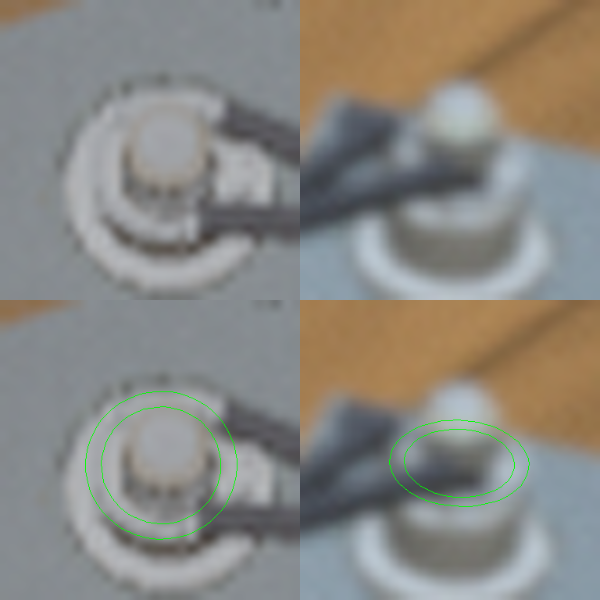

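```bash
python3 - <<'E'
from h import *
ims=[]
for t in("d3","d6"):
    f=cv2.imread(f"pics/{t}_top.png"); x,y=265,186; b=15
    c=f[y-b:y+b,x-b:x+b].astype(float); c=np.clip((c-60)*255/(200-60),0,255).astype(np.uint8)
    ims.append(cv2.resize(c,None,fx=13,fy=13,interpolation=cv2.INTER_CUBIC))
cv2.imwrite("pics/e.png",np.hstack(ims))
ims=[]
for t in("d3","d6"):
    f=cv2.imread(f"pics/{t}_scene.png"); x,y=301,222; b=15
    c=f[y-b:y+b,x-b:x+b].astype(float); c=np.clip((c-60)*255/(220-60),0,255).astype(np.uint8)
    ims.append(cv2.resize(c,None,fx=13,fy=13,interpolation=cv2.INTER_CUBIC))
cv2.imwrite("pics/e2.png",np.hstack(ims))
E
```

```text
(no output)
```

View pics/e.png

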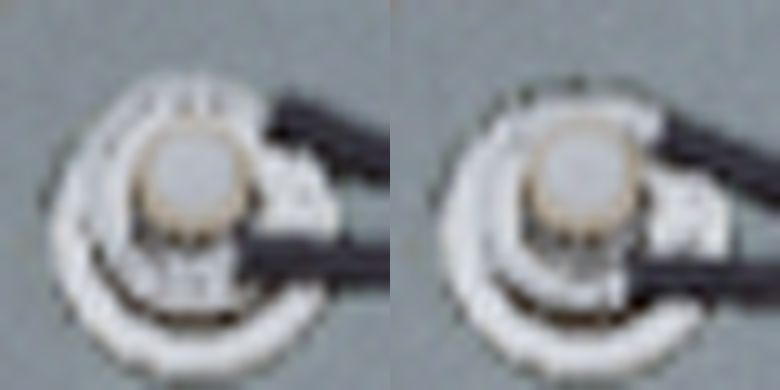

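View pics/e2.png

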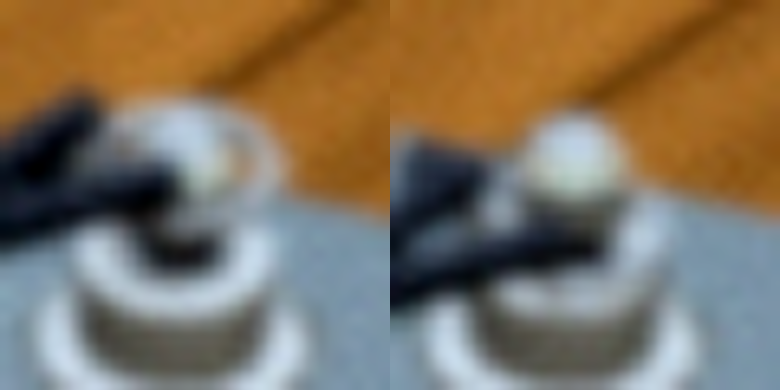

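Emit:
servo_tool:
  targets:
    - [[0,0,-0.01],0]
    - [[0,0,0],0]
    - [[0,0,0],0]
    - [[0,0,0],0]
    - [[0,0,0],0]
    - [[0,0,0],0]

```text
clock: 31.42
position: [0.6004, -0.1026, 0.0503]
tool_rot: [-3.142, -0.0, 1.352]
force: [1.1, 0.6, -3.0]
grip_width: 0.0278
```

```bash
python3 look.py f1 "[.62,-.02,.06]" 48; python3 - <<'E'
from h import *
need([.6,-.1,.05]); print(np.abs(bot.observe()["qd"]).max())
E
```

```text
top crop origin 231 141 scale 4
scene crop origin 240 180 scale 4
t 31.52 pos [ 0.6004 -0.1027  0.0503] rpy [-3.142  0.     1.352] F [ 0.5  0.9 -2. ] w 0.0276
need units [ 0.05  -0.02   0.006] 
0.0012260507012103723
```

View pics/f1.png

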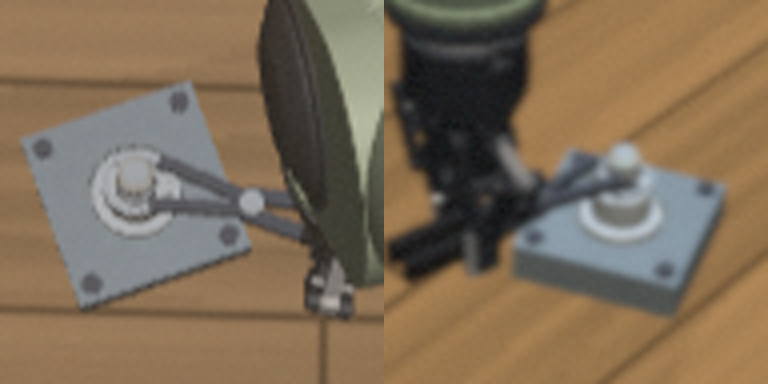

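The picture shows the bush seated, with the squeezed pliers holding the circlip around the axle at the groove. The only load is the pliers' own weight (about 2.2 N), so I am handing it in.

```bash
python3 -c "
from workcell import bot
print(bot.job_done())"
```

```text
the job is handed in; nothing more can be done
None
```

I seated the bare-metal flanged bush on the axle and let go of it. I then picked up the circlip pliers, squeezed them home, lowered the circlip over the axle to the groove, and handed the job in at about 31.5 s of the 62 s. No verdict was reported.

**Bush:** it slid down without resistance and met a firm stop with the tool at z = 0.030 m, which matches the pocket floor. The scene picture afterwards shows the flange down in the pocket.

**Pliers at hand-in:** they were closed to 28 mm under a 60 N grip command, the tool was level and at rest, and the force reading was about −2 N vertically, which is just their own weight. That means no measurable press on the bush or axle.

**Circlip height:** this is the least certain check. I found it by touching the bush top (tool at about 0.047 m) and raising to 0.0503 m.
- The touch puts the circlip at about 0.056–0.057 m.
- The scene camera suggested about 2 mm higher.
- Both are within the 3.7 mm tolerance around 0.057 m.

**Circlip sideways:** the two views put it within about 2–3 mm of the axle axis, inside the 5 mm tolerance.

**Bystanders:** I touched none knowingly, but I did not measure their positions again at the end.

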